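# Clamp the key blank, line up the cover fastener, hold the cover shut

## Task

Get the key-cutting machine ready for a trial run: first swing the vice's clamp lever down until it is fully shut on the key blank, then turn the quarter-turn fastener on the sprung drive cover until its slot lines up with the engraved line on the cover. Then push the cover down flush on its frame and finish while holding it pressed there (it springs up again if let go), the lever still shut and the slot still in line. Leave the loose things around the machine where they are.

Things in the scene. Friction and masses are not known exactly. Their poses are not given: they have to be found in the camera images.
- machine: fixed grey base slab of the key-cutting machine, 260 x 500 x 30 mm; origin under its centre, on the bench; x away from the robot at yaw 0, y left, z up. On its deck, in its frame (mm): drive-bay frame (see frame_rim); motor, lying cylinder at y -212, x -85 to 85, up to 96 above the bench; cutter wheel and bearing at x 50 to 100, y 0 to 60, up to 93 above the bench; the vice at y 85 to 135
- cover_plate: the drive cover, a flat grey plate 170 x 160 x 6 mm over the frame; origin at the middle of its far edge, on the hinge line, underside; the plate reaches 170 mm along its own -x, towards the robot; z is its upward normal. A black line engraved along its x axis (y = 0), seen on both sides of the fastener, shows where the fastener's slot must point
- frame_rim (a point): fixed point level with the rim of the drive bay's aluminium frame, 90 mm above the bench, below the fastener; the frame is 170 (x) x 160 (y) mm, and this point lies 40 mm inside its near edge, mid-width; axes as the machine's
- cover (a joint): opening angle of the cover, rad, about its far edge: 0 = flush on the frame; 0.14 = ajar, where its spring keeps it, near edge 24 mm up. Pushed at the fastener it needs 2 N to start, 7 N to stay flush. With the slot well out of line (over about 0.3 rad), a cross pin under the cover meets the frame and, unless forced, stops the fastener after 5 of its 18 mm
- fastener_grip (a point): quarter-turn fastener, 130 mm from the hinge, mid-width of the cover: steel disc 40 mm wide, 4 mm thick, with two upright ribs 36 mm long, 23 mm tall above the disc, 14 mm wide over both, the 5 mm slot between them. Point: on the turning axis, 12 mm above the disc, 11 mm below the ribs' top; x along slot and ribs (a half turn looks the same), z the turning axis = the cover's normal, leaning with it
- fastener (a joint): angle of the fastener in rad, counter-clockwise from above positive: 0 = slot in line with the engraved line; it begins 0.7 to 1.45 counter-clockwise of it; stops at -0.6 and 1.6, none at 0. It turns stiffly (0.06 N m) and stays where it is left
- vice: the key vice, a fixed aluminium block 90 x 50 x 34 mm on the machine's deck with the lever's two hinge cheeks (up to 70 mm above its underside) at its far end and a brass key blank across its jaw; origin at the centre of its underside, 30 mm above the bench; x away from the robot at yaw 0, z up
- lever_hinge (a point): fixed point on the clamp lever's hinge axis, at the middle of its width, 60 mm above the deck; the axis runs along the point's y; shut, the lever points along the point's -x
- lever_ball (a point): centre of the black ball (radius 14 mm) at the end of the clamp lever, 110 mm from the hinge axis; the lever is a steel bar 14 mm wide, 9 mm thick
- lever (a joint): angle of the clamp lever in rad: 0 = fully shut, level over the key blank, ball towards the robot and 90 mm above the bench; 1.35 = stop, nearly upright. It begins open at 0.85 to 1.2; opening lifts the ball, shutting swings it towards the robot and down. Stiff hinge (0.2 N m): it stays where it is left
- lock_cylinder: a loose thing to leave where it is: a brass lock cylinder 28 mm in diameter, 32 mm tall, upright on the machine's deck near its front edge; origin under its centre
- padlock: a loose thing to leave where it is: a brass padlock lying on the deck behind the vice, body 42 x 45 x 22 mm with a steel shackle; origin under its body
- screwdriver: a loose thing to leave where it is: a screwdriver lying on the bench beyond the machine; origin under its middle
- brush: a loose thing to leave where it is: a wooden-handled brush lying right of the machine; origin under its middle
- oil_bottle: a loose thing to leave where it is: a white oil bottle, 40 mm in diameter, 110 mm tall, right of the machine; origin under its centre
- blank_tray: a loose thing to leave where it is: a grey two-part tray 120 x 160 x 35 mm left of the machine; origin under its centre
- door_handle_set: a loose thing to leave where it is: a steel door handle on its 50 x 160 mm plate, 61 mm tall, left of the machine; origin under the plate's centre

How it is judged:
By the outcome, as a careful person would: the job done as asked, in the order asked, and still so for the second after the job is handed in, while the arm keeps its last pose, push and grip.
It also fails if it takes over 48 s, if anything falls off the work surface, if the arm or the gripper's body presses on something with over 40 N, if the wrist force passes 120 N, or if a joint passes its speed limit or range.

## Robot

A 6-joint arm with a two-finger parallel gripper is mounted at the origin on the work surface. World frame = base frame: x ahead of the robot, y to its left, z up, the work surface at z = 0. Lengths are in m, angles in rad, forces in N, time in s.
With the tool pointing down it reaches from about 0.275 to 0.875 m from the base axis. Payload 12.5 kg.
Tool frame: the origin (TCP) lies at the very end of the fingers, on their centre line; the grasp point (between the pads) lies 19 mm behind it; z points along the fingers, y is the line along which they close (so a half turn about z gives the same grasp; the last joint's range is limited). The gripper opens to 85 mm and grips with 20 to 120 N. Pads are 22 mm wide; open, the fingers measure 114 mm over their backs; the gripper's body (76 mm by 85 mm) begins 54 mm behind the grasp point. The pads swing forward as they close: fully open they stand 13 mm farther back than shut.
Start: joints at [1.198, 0.351, 1.652, -0, 1.139, -0.085], TCP at [0.156, 0.527, 0.231] pointing down, gripper open.
Joint ranges: [-2.75, 2.75], [-0.79, 2.1], [0.01, 2.65], [-1.57, 4.71], [0.07, 3.14], [-2.87, 2.87]. Speed limits (rad/s): [2.22, 2.22, 2.79, 3.14, 3.14, 3.14].

## Interface

Orientations are given as a 3x3 rotation matrix whose columns are the frame's x, y, z axes.
In Python, from bench import manip gives the robot as it stands. Calls block until the motion is done:
- manip.move_ptp(position, orientation): joint-space move of the TCP to a pose.
- manip.move_l(position, attitude=None, max_speed=0.15): straight line of the TCP; attitude=None keeps the orientation; max_speed is the mean speed in m/s.
- manip.move_j(angles): joint-space move.
- manip.set_gripper(opening, effort=None): opening from 0.0 (shut) to 1.0 (fully open); effort is the grip in N (None keeps the last); returns when the fingers have stopped.
- manip.dwell(seconds).
- manip.inverse_kinematics(position, orientation): joint angles nearest the present ones, or None.
- manip.grab_frame(name): name is "scene" or "top" or "wrist"; returns (picture, depth): 384x512x3 uint8, red, green, blue; 384x512 float32, m along the optical axis (not along the pixel's ray), 0 where there is no reading.
- manip.get_calibration(name): a dict with "camera_matrix" (3x3 intrinsics, pixels), "k1" (the pictures are not rectified: a ray, as slopes to the right and down, at radius r is drawn at 1 + k1 r^2 times it, then the intrinsics apply), "R" (3x3) and "t" (3): a world point X has camera coordinates R X + t. Camera axes: x right, y down, z forward; pixel columns grow to the right and rows downward; lengths in m; the calibration is good to about 2 mm. A picture is of the moment at which its call begins: read the wrist's pose just before it. get_calibration takes no time and is no camera call; for the wrist camera it gives the pose at the moment of the call.
A pose or a line that the arm cannot do raises manip.Unreachable and nothing moves.
- manip.sign_off(): hands the job in; it is judged then, once.
Trained networks look in the newest picture that a camera, given by its name, has taken for a name from the list of things; names that differ only in an ending like _2 or _b are one class to them, and where a whole thing is asked for, a point or a joint stands for the part that bears it (a point fixed in the world has none). Each returns a list of dicts, best first, with "confidence" (0 to 1); they miss things now and then, are a little off and sometimes report something else, mostly with a low value. They report only what shows in the picture. A call takes as long as a camera call.
- manip.look_for(camera, name): "at" ([x, y, z] in m, in world coordinates, good to about 4 mm: the middle of the surface that is visible of it).
Readings, each from a call of its own:
- manip.current_time(): time.
- manip.current_qpos(): joint angles.
- manip.current_joint_vel(): joint speeds.
- manip.current_joint_torque(): joint torques, N m.
- manip.current_ee_pos(): TCP position.
- manip.current_tcp_rot(): TCP orientation.
- manip.current_force(): force on the tool from outside, world axes, zero at the start.
- manip.current_ft_torque(): the same for the moment, N m.
- manip.current_grip_width(): opening from 0.0 (shut) to 1.0 (fully open).
- manip.current_grip_force(): force on a finger pad.
Only numpy, scipy, OpenCV 4.12 (cv2) and the standard library are available. Lean on these libraries where they do the work, as an engineer would, in place of code of your own. Each camera call takes 0.05 s, during which the arm holds its last target. There are 200 camera calls.

## Working session

There is one attempt and no reset: what is moved stays moved. The work goes in short steps, each a Python script; the robot and the scene stay as the last script left them, time stands still between calls to the robot, and variables do not carry over. Pictures are saved under pics/ and viewed, at most 10 in all, crops included, and the job is handed in when it is done.

```bash
ls; mkdir -p pics; cat > h.py <<'E'
import numpy as np, cv2
from bench import manip as m
def save(cam,fn):
    c=m.get_calibration(cam); im,d=m.grab_frame(cam); cv2.imwrite('pics/'+fn,im[:,:,::-1]); np.savez('pics/'+fn[:-4],im=im,d=d,K=c["camera_matrix"],k1=c["k1"],R=c["R"],t=c["t"]); return im,d,c
def px2w(c,u,v,d):
    K=np.array(c["camera_matrix"]);k=float(c["k1"])
    p=cv2.undistortPoints(np.array([[[u,v]]],float),K,np.array([k,0,0,0.]))[0,0]
    X=np.array([p[0]*d,p[1]*d,d]); return np.array(c["R"]).T@(X-np.array(c["t"]))
E
python3 - <<'E'
from h import *
for c in ("scene","top"):
    im,d,cal=save(c,c+'0.png')
    for n in ("machine","cover_plate","fastener_grip","vice","lever_ball","lock_cylinder","padlock","oil_bottle","blank_tray","door_handle_set"):
        r=m.look_for(c,n); print(c,n,[(np.round(x["at"],3).tolist(),round(x["confidence"],2)) for x in r[:2]])
print(m.current_time())
a=cv2.imread('pics/scene0.png');b=cv2.imread('pics/top0.png')
E
```

```text
pics
scene machine [([0.641, -0.015, 0.034], 0.94), ([0.588, -0.078, 0.108], 0.63)]
scene cover_plate [([0.588, -0.079, 0.106], 0.7)]
scene fastener_grip []
scene vice [([0.66, 0.129, 0.08], 0.57)]
scene lever_ball [([0.647, 0.13, 0.14], 0.74), ([0.57, -0.365, 0.056], 0.15)]
scene lock_cylinder [([0.585, -0.296, 0.018], 0.71)]
scene padlock [([0.741, 0.115, 0.048], 0.68)]
scene oil_bottle [([0.501, 0.026, 0.05], 0.74), ([0.569, -0.364, 0.054], 0.62)]
scene blank_tray [([0.693, 0.316, 0.013], 0.77), ([0.665, 0.134, 0.076], 0.52)]
scene door_handle_set [([0.564, 0.39, 0.005], 0.91), ([0.664, 0.133, 0.079], 0.31)]
top machine [([0.554, -0.362, 0.077], 0.66), ([0.583, -0.016, 0.033], 0.61)]
top cover_plate [([0.58, -0.085, 0.108], 0.61)]
top fastener_grip [([0.632, 0.125, 0.08], 0.75), ([0.537, -0.076, 0.124], 0.58)]
top vice [([0.633, 0.122, 0.081], 0.9)]
top lever_ball [([0.644, 0.125, 0.163], 0.68)]
top lock_cylinder [([0.488, 0.02, 0.064], 0.51)]
top padlock [([0.732, 0.108, 0.051], 0.54)]
top oil_bottle [([0.554, -0.362, 0.078], 0.72), ([0.734, -0.111, 0.021], 0.67)]
top blank_tray [([0.735, 0.33, 0.002], 0.8), ([0.584, -0.087, 0.107], 0.73)]
top door_handle_set [([0.587, -0.013, 0.031], 0.58)]
1.1
```

View pics/scene0.png

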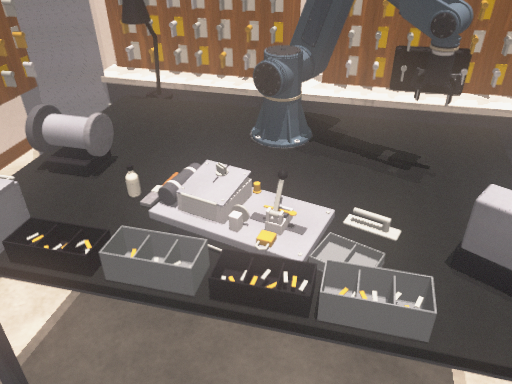

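View pics/top0.png

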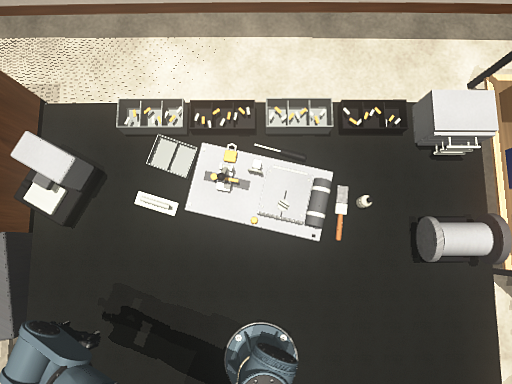

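The scene view shows the lever open with its ball at about (282,175), and the fastener on the cover at (221,170). In the top view the machine's corners are at (200,143), (333,172), (321,242) and (186,210), so it is yawed by about -0.2. Next I'll fit the machine pose from depth.

```bash
cat >> h.py <<'E'
def cloud(f):
    z=np.load('pics/'+f+'.npz'); h,w=z['d'].shape
    u,v=np.meshgrid(np.arange(w),np.arange(h)); uv=np.stack([u,v],-1).reshape(-1,1,2).astype(float)
    p=cv2.undistortPoints(uv,z['K'],np.array([float(z['k1']),0,0,0.]))[:,0]
    d=z['d'].reshape(-1); X=np.c_[p*d[:,None],d]; W=(X-z['t'])@z['R']; W[d==0]=np.nan
    return W.reshape(h,w,3),z['im']
E
python3 - <<'E'
from h import *
W,im=cloud('top0')
P=W.reshape(-1,3)
s=(P[:,2]>.022)&(P[:,2]<.04)&(P[:,0]>.38)&(P[:,0]<.9)&(abs(P[:,1])<.3)
mask=s.reshape(384,512).astype(np.uint8)
n,l,st,ce=cv2.connectedComponentsWithStats(mask); i=1+np.argmax(st[1:,4])
Q=W[l==i][:,:2].astype(np.float32); print(len(Q),cv2.minAreaRect(Q))
B=(P[:,2]>.125)&(P[:,0]>.4)&(P[:,0]<.9)&(abs(P[:,1])<.3)
print(np.round(P[B],3))
c=m.get_calibration("wrist");T=m.current_ee_pos();Rt=np.array(m.current_tcp_rot());C=-np.array(c["R"]).T@c["t"]
print("cam in tool",Rt.T@(C-T), (np.array(c["R"])@Rt).round(2)); print(Rt.round(3),c["camera_matrix"])
E
```

```text
5523 ((0.5992081165313721, 0.003679633140563965), (0.5003437995910645, 0.2609483301639557), 76.79855346679688)
[[ 0.66   0.129  0.129]
 [ 0.66   0.126  0.13 ]
 [ 0.655  0.132  0.138]
 [ 0.654  0.128  0.141]
 [ 0.655  0.125  0.136]
 [ 0.656  0.122  0.135]
 [ 0.656  0.119  0.132]
 [ 0.649  0.131  0.152]
 [ 0.65   0.128  0.148]
 [ 0.651  0.125  0.142]
 [ 0.651  0.121  0.141]
 [ 0.652  0.119  0.133]
 [ 0.645  0.134  0.156]
 [ 0.645  0.13   0.156]
 [ 0.645  0.127  0.155]
 [ 0.645  0.124  0.155]
 [ 0.645  0.12   0.152]
 [ 0.65   0.119  0.126]
 [ 0.634  0.137  0.191]
 [ 0.634  0.133  0.195]
 [ 0.633  0.13   0.198]
 [ 0.634  0.127  0.192]
 [ 0.635  0.124  0.19 ]
 [ 0.64   0.123  0.162]
 [ 0.642  0.121  0.149]
 [ 0.645  0.118  0.134]
 [ 0.63   0.14   0.197]
 [ 0.63   0.136  0.197]
 [ 0.629  0.133  0.201]
 [ 0.629  0.13   0.201]
 [ 0.629  0.126  0.202]
 [ 0.63   0.123  0.198]
 [ 0.631  0.121  0.191]
 [ 0.642  0.122  0.132]
 [ 0.643  0.119  0.128]
 [ 0.628  0.143  0.191]
 [ 0.627  0.14   0.198]
 [ 0.626  0.136  0.201]
 [ 0.626  0.133  0.2  ]
 [ 0.626  0.13   0.201]
 [ 0.626  0.126  0.202]
 [ 0.
[... 2081 characters left out ...]
]
 [ 0.53  -0.074  0.126]
 [ 0.53  -0.077  0.132]
 [ 0.529 -0.08   0.14 ]
 [ 0.528 -0.082  0.144]
 [ 0.529 -0.086  0.144]
 [ 0.527 -0.081  0.128]
 [ 0.526 -0.083  0.137]
 [ 0.525 -0.086  0.143]
 [ 0.524 -0.084  0.126]
 [ 0.52  -0.071  0.126]
 [ 0.52  -0.074  0.125]
 [ 0.52  -0.084  0.125]
 [ 0.513  0.     0.126]
 [ 0.503 -0.047  0.127]
 [ 0.497 -0.097  0.126]
 [ 0.493 -0.09   0.126]]
cam in tool [ 0.07219643 -0.00079614 -0.14242112] [[ 0.    1.   -0.  ]
 [-0.96  0.   -0.28]
 [-0.28  0.    0.96]]
[[-0.959  0.284  0.   ]
 [ 0.284  0.959  0.   ]
 [-0.     0.    -1.   ]] [[300.90229411   0.         254.45327044]
 [  0.         300.90229411 195.1622815 ]
 [  0.           0.           1.        ]]
```

The machine fit has the right size (500 x 261 mm) and the ball top is at about 0.204 m. I'll take a closer look at the vice from above, through the wrist camera.

```bash
cat >> h.py <<'E'
YAW=np.deg2rad(76.8-90)
def down(yaw):  # tool x = -(cos,sin)(yaw), z down
    x=-np.array([np.cos(yaw),np.sin(yaw),0]);z=np.array([0,0,-1.]);return np.c_[x,np.cross(z,x),z]
E
python3 - <<'E'
from h import *
m.move_ptp([0.58,0.10,0.32],down(YAW))
save('wrist','w1.png')
for n in ("vice","lever_ball","fastener_grip","padlock","cover_plate"):
    print(n,[(np.round(x["at"],3).tolist(),round(x["confidence"],2)) for x in m.look_for("wrist",n)[:2]])
W,im=cloud('w1'); P=W.reshape(-1,3); my=np.array([-np.sin(YAW),np.cos(YAW)])
q=P[(P[:,2]>.17)&(P[:,2]<.25)&(abs(P[:,1]-.13)<.06)&(abs(P[:,0]-.62)<.06)]
from scipy.optimize import least_squares
r=least_squares(lambda c:np.linalg.norm(q-c,axis=1)-.014,q.mean(0)-[0,0,.01],loss='soft_l1',f_scale=.002);print('ball',r.x,len(q),np.abs(r.fun).mean())
# lever bar points: z .11-.17
q=P[(P[:,2]>.115)&(P[:,2]<.165)&(abs(P[:,1]-.13)<.05)&(abs(P[:,0]-.64)<.06)];print('bar',q.mean(0),len(q))
# vice top at z~.064
q=P[(P[:,2]>.058)&(P[:,2]<.069)&(abs(P[:,1]-.12)<.08)&(P[:,0]>.5)&(P[:,0]<.75)].astype(np.float32);print('vice',cv2.minAreaRect(q[:,:2]),len(q))
print(m.current_time())
E
```

```text
vice [([0.624, 0.128, 0.079], 0.73), ([0.535, -0.071, 0.13], 0.71)]
lever_ball [([0.62, 0.128, 0.19], 0.61)]
fastener_grip [([0.532, -0.067, 0.13], 0.61)]
padlock [([0.562, -0.01, 0.029], 0.72), ([0.72, 0.113, 0.051], 0.66)]
cover_plate [([0.563, -0.082, 0.11], 0.83)]
ball [0.62008978 0.13062085 0.18652675] 645 0.00036897181940164674
bar [0.65322034 0.11815565 0.12520595] 16Traceback (most recent call last):
  File "<stdin>", line 13, in <module>
cv2.error: OpenCV(4.12.0) /io/opencv/modules/imgproc/src/convhull.cpp:143: error: (-215:Assertion failed) total >= 0 && (depth == CV_32F || depth == CV_32S) in function 'convexHull'
```

View pics/w1.png

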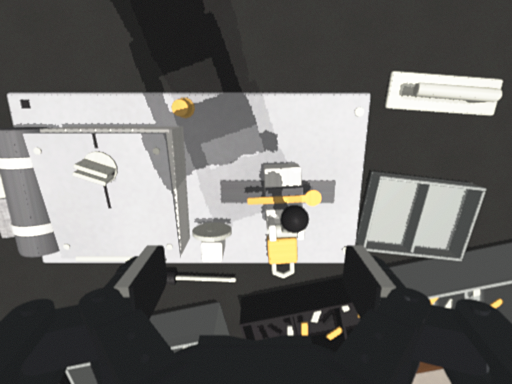

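The wrist view shows the ball at (295,218), the vice block around (282,180), the key blank at (280,198), and the fastener at (95,170) turned well off the line. I still need the vice's yaw, so I'll get it from the depth.

```bash
python3 - <<'E'
from h import *
W,im=cloud('w1'); np.set_printoptions(linewidth=200,suppress=True)
R=np.array([[np.cos(YAW),-np.sin(YAW)],[np.sin(YAW),np.cos(YAW)]])
M=W.copy(); M[...,:2]=(W[...,:2]-[.5992,.0037])@R
print((M[160:252:4,256:316:4,2]*1000).round().astype(int))
for v in (170,180,216,228,236): print(v,[(c,M[v,c].round(3).tolist()) for c in (264,270,276,284,292,298)])
big=cv2.resize(im[145:290,210:350],None,fx=5,fy=4); big=cv2.resize(im[145:285,215:345],None,fx=4.2,fy=4.2,interpolation=cv2.INTER_CUBIC); cv2.imwrite('pics/w1c.png',big[:,:,::-1])
E
```

```text
[[                  30                   30                   30                   29                   30                   30                   31                   29                   31
                    30                   30                   31                   30                   31                   31]
 [                  30                   31                   29                   29                   31                   31                   33                   35                   37
                    38                   39                   29                   28                   29                   30]
 [                  30                   29                   54                   59                   60                   60                   62                   62                   61
                    63                   65                   63                   30                   32                   31]
 [                  30                   30                   62                   63                   62                   64             
[... 6545 characters left out ...]
), (284, [-0.018, 0.13, 0.063]), (292, [-0.018, 0.141, 0.063]), (298, [-0.019, 0.149, 0.064])]
216 [(264, [0.046, 0.104, 0.03]), (270, [0.033, 0.111, 0.064]), (276, [0.034, 0.12, 0.063]), (284, [-0.014, 0.118, 0.192]), (292, [-0.016, 0.124, 0.199]), (298, [-0.016, 0.13, 0.198])]
228 [(264, [0.065, 0.104, 0.032]), (270, [0.037, 0.11, 0.1]), (276, [0.038, 0.118, 0.096]), (284, [-0.001, 0.118, 0.192]), (292, [-0.004, 0.125, 0.199]), (298, [-0.005, 0.13, 0.2])]
236 [(264, [0.079, 0.104, 0.03]), (270, [0.048, 0.11, 0.1]), (276, [0.049, 0.118, 0.099]), (284, [0.049, 0.128, 0.097]), (292, [0.049, 0.139, 0.097]), (298, [0.048, 0.146, 0.1])]<stdin>:5: RuntimeWarning: invalid value encountered in cast
```

View pics/w1c.png

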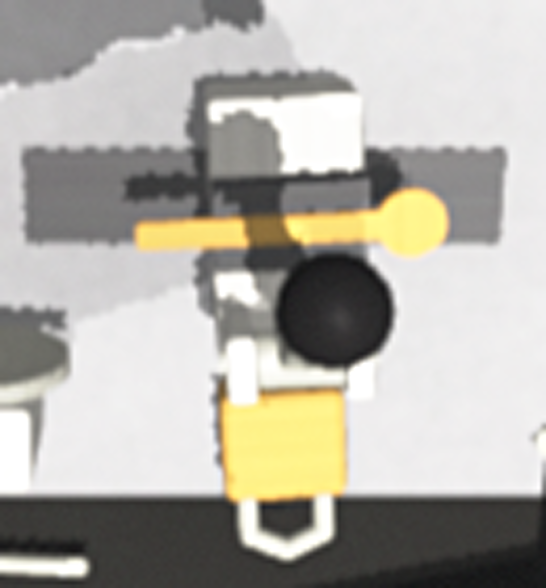

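The block spans machine y 103–153 mm, centred at 128, and the ball is also at 128, so the lever runs along machine x. That puts the hinge at machine x of about 0.044, which matches the cheeks. I'll grip the ball and follow its arc.

```bash
python3 - <<'E'
from h import *
mx=np.array([np.cos(YAW),np.sin(YAW),0]);z=np.array([0,0,1.])
ball=np.array([.6201,.1306,.1865]); th=np.arcsin((ball[2]-.09)/.11)
hinge=ball+.11*np.cos(th)*mx; hinge[2]=.09
off=np.array([0,0,-.022]); R=down(YAW)
print(th,hinge)
m.move_l(ball+off+[0,0,.06],R,0.25)
m.move_l(ball+off,None,0.15); m.set_gripper(0.0,25)
print('grip',m.current_grip_width(),m.current_grip_force(),m.current_force(),m.current_time())
for t in np.linspace(th,0,6)[1:].tolist()+[-.03]:
    p=hinge-.11*np.cos(t)*mx+.11*np.sin(t)*z
    m.move_l(p+off,None,.12)
    print(round(t,2),np.round(m.current_force(),1),np.round(m.current_ee_pos()-p-off,4),round(m.current_grip_width(),3))
print(m.current_time())
E
```

```text
1.0701504463246623 [0.67150414 0.11854327 0.09      ]
grip 0.30689468413824716 24.553573429584503 [-1.5662206   4.45591908  3.62008386] 5.2833
0.86 [-5.8  0.4  3.1] [-0.0006 -0.0002 -0.0002] 0.311
0.64 [-3.3 -6.  -0.8] [-0.0002 -0.001  -0.0005] 0.304
0.43 [-2.8 -9.  -1.5] [-0.0002 -0.0015 -0.0008] 0.307
0.21 [ -1.7 -11.3  -1.2] [-0.     -0.0019 -0.0008] 0.308
0.0 [ -1.5 -13.8  -1.2] [ 0.0001 -0.0021 -0.0009] 0.312
-0.03 [ -1.7 -13.6  -1.8] [-0.     -0.002  -0.0005] 0.311
7.2417
```

```bash
python3 - <<'E'
from h import *
for i in range(8):
    p=np.array(m.current_ee_pos())
    if i==0: tgt=p.copy()
    tgt[2]-=.003; m.move_l(tgt,None,.05); f=m.current_force()
    print(np.round(f,1),np.round(m.current_ee_pos(),4))
    if f[2]>18: break
m.set_gripper(0.75); p=np.array(m.current_ee_pos()); m.move_l([p[0]-.03,p[1]+.007,p[2]+.10],None,.25)
save('wrist','w2.png'); W,im=cloud('w2');P=W.reshape(-1,3)
r=m.look_for('wrist','lever_ball'); print([(np.round(x["at"],3),x["confidence"]) for x in r[:2]])
c=np.array([p[0],p[1],.09]); q=P[(np.linalg.norm(P[:,:2]-c[:2],axis=1)<.022)&(P[:,2]>.085)&(P[:,2]<.13)]
from scipy.optimize import least_squares
r=least_squares(lambda c:np.linalg.norm(q-c,axis=1)-.014,c,loss='soft_l1',f_scale=.002);print('ball',r.x,len(q),np.abs(r.fun).mean(),m.current_time())
E
```

```text
[-3.2 -3.2  8.8] [0.5654 0.1412 0.0621]
[-4.7 -5.6 15.7] [0.5662 0.1411 0.06  ]
[-5.4 -6.9 22.5] [0.5667 0.141  0.0578]
[(array([0.584, 0.136, 0.091]), 0.84)]
ball [0.5646321  0.14066469 0.09028268] 1285 0.0011107298511168727 9.1083
```

View pics/w2.png

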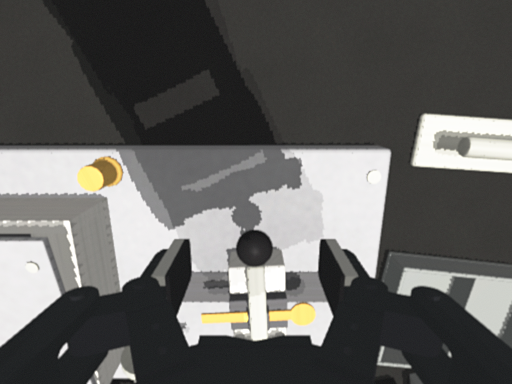

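The lever is shut: the ball centre is at z = 0.090, at px (254,248), and the stop pushed back with 22 N. Now the fastener.

```bash
python3 - <<'E'
from h import *
p=np.array(m.current_ee_pos()); m.move_l([p[0],p[1],.27],None,.3)
m.move_l([.535,-.07,.27],down(YAW),.3)
save('wrist','w3.png'); print([(np.round(x["at"],3),round(x["confidence"],2)) for x in m.look_for('wrist','fastener_grip')[:2]],m.current_time())
E
cat > meas.py <<'E'
from h import *
def meas(f,c0=(.538,-.075)):
    W,im=cloud(f);P=W.reshape(-1,3);g=im.reshape(-1,3).max(1); u=np.arange(len(P))
    d=P[:,:2]-np.array(c0); R=np.array([[np.cos(YAW),-np.sin(YAW)],[np.sin(YAW),np.cos(YAW)]]); d=d@R
    s=(abs(d[:,1])<.06)&(d[:,0]>-.03)&(d[:,0]<.10)&(np.linalg.norm(d,axis=1)>.026)&(P[:,2]>.085)&(P[:,2]<.135)
    A=P[s]
    for _ in range(4):
        c=A.mean(0); n=np.linalg.svd(A-c,full_matrices=False)[2][2]; n*=np.sign(n[2]); e=(P[s]-c)@n; A=P[s][abs(e)<.004]
    h=(P-c)@n; near=np.linalg.norm(d,axis=1)<.035
    rib=P[near&(h>.021)&(h<.035)]; disc=P[near&(h>.0025)&(h<.0065)]
    mx=np.array([np.cos(YAW),np.sin(YAW),0]); ex=mx-n*(mx@n); ex/=np.linalg.norm(ex); ey=np.cross(n,ex)
    q=np.c_[(rib-c)@ex,(rib-c)@ey].astype(np.float32); rect=cv2.minAreaRect(q)
    bx=cv2.boxPoints(rect); e1,e2=bx[1]-bx[0],bx[2]-bx[1]; L=e1 if np.linalg.norm(e1)>np.linalg.norm(e2) else e2
    ang=np.arctan(L[1]/L[0]); qm=q-q.mean(0);v=np.linalg.svd(qm,full_matrices=False)[2][0]; ang2=np.arctan(v[1]/v[0])
    ctr=c+ex*rect[0][0]+ey*rect[0][1]; mid=c+ex*q[:,0].mean()+ey*q[:,1].mean()
    # engraved line: dark points on plane
    rc=np.array(rect[0]); Q=np.c_[(P-c)@ex,(P-c)@ey]-rc
    s=(abs(h)<.004)&(abs(Q[:,1])<.012)&(abs(Q[:,0])>.023)&(abs(Q[:,0])<.06)&(g<90)
    k=np.polyfit(Q[s,0],Q[s,1],1) if s.sum()>5 else None
    print('n',n.round(4),'tilt',np.arccos(n[2]).round(3),'rib h',np.median((rib-c)@n).round(4),'disc',np.median((disc-c)@n).round(4),len(rib))
    print('rect',rect,'ang',ang,ang2,'ctr(plane)',ctr.round(4),mid.round(4),'line',k,s.sum())
    return c,n,ex,ey
if __name__=='__main__':
    import sys; meas(sys.argv[1])
E
python3 meas.py w3
```

```text
[(array([ 0.533, -0.074,  0.13 ]), 0.59), (array([0.626, 0.124, 0.076]), 0.58)] 10.6167
n [ 0.1359 -0.0318  0.9902] tilt 0.14 rib h 0.0264 disc 0.004 486
rect ((-0.039959266781806946, -0.0006894767284393311), (0.03598441556096077, 0.014961191453039646), 70.8643798828125) ang 1.2368169 1.2278277 ctr(plane) [ 0.5337 -0.0747  0.1141] [ 0.533  -0.0745  0.1142] line [-4.52841745e-03  2.99391479e-05] 111
```

View pics/w3.png

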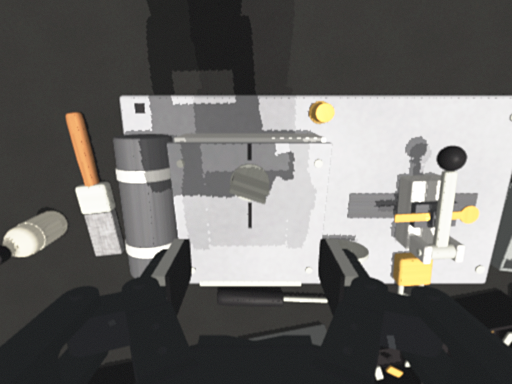

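The depth fit is clean. The ribs measure 36 x 15 mm, their tops are 26 mm above the plate, the tilt is 0.14, the fastener is at +1.236 rad from the line, and its axis is at (0.5337,-0.0747). I'll grasp it and turn.

```bash
cat > fg.py <<'E'
from h import *
n=np.array([.1359,-.0318,.9902]);n/=np.linalg.norm(n)
C=np.array([.5337,-.0747,.1141])
LY=YAW-.0045
mx=np.array([np.cos(LY),np.sin(LY),0]); ex=mx-n*(mx@n); ex/=np.linalg.norm(ex); ey=np.cross(n,ex)
def tool(a,n=n,ex=ex,ey=ey):
    x=-(np.cos(a)*ex+np.sin(a)*ey); z=-n; return np.c_[x,np.cross(z,x),z]
E
python3 - <<'E'
from fg import *
a0=1.236
for a in (a0,a0/2,-.1): print(a,m.inverse_kinematics(C+.007*n,tool(a)))
m.set_gripper(0.6,60)
m.move_ptp(C+.07*n,tool(a0))
m.move_l(C+.007*n,None,.12); print(m.current_force())
m.set_gripper(0.0,60); print('grip',m.current_grip_width(),m.current_grip_force(),np.round(m.current_force(),1),m.current_time())
for a in np.linspace(a0,0,7)[1:]:
    m.move_l(C+.007*n,tool(a),.15)
    print(round(a,2),np.round(m.current_force(),1),np.round(m.current_ft_torque(),2),np.round(np.array(m.current_ee_pos())-C-.007*n,4),m.current_time())
E
```

```text
1.236 [-2.25747480e-01  5.34933606e-01  1.67736085e+00  6.54572244e-04
  1.06932691e+00 -2.79796560e+00]
0.618 [-2.25747480e-01  5.34933606e-01  1.67736085e+00  6.54572244e-04
  1.06932691e+00 -2.17996560e+00]
-0.1 [-2.25747480e-01  5.34933606e-01  1.67736085e+00  6.54572244e-04
  1.06932691e+00 -1.46196560e+00]
[ 0.08156892 -0.32237563  0.38858497]
grip 0.14471277369758298 62.20716118812561 [ 1.2 -1.2  2.3] 13.1417
1.03 [ 1.4 -0.8  2.7] [-0.16 -0.38 -0.11] [ 0.0004 -0.0001  0.0002] 13.5
0.82 [2.5 0.4 1.7] [-0.05 -0.53  0.  ] [ 0.0002 -0.      0.0001] 13.8583
0.62 [3.1 0.5 2.6] [ 0.18 -0.58 -0.13] [0.0001 0.0001 0.0001] 14.2167
0.41 [3.  2.7 2.2] [ 0.5  -0.71 -0.14] [0.0001 0.0002 0.0001] 14.575
0.21 [2.9 3.8 2.7] [ 0.7  -0.72 -0.2 ] [0.0001 0.0003 0.    ] 14.9333
0.0 [2.8 5.  3.5] [ 0.88 -0.76 -0.19] [0.0001 0.0004 0.    ] 15.2917
```

```bash
python3 - <<'E'
from fg import *
m.set_gripper(0.6); m.move_l(C+.08*n,None,.2)
m.move_l([.535-.0,-.07,.27],down(YAW),.3)
save('wrist','w4.png'); print([(np.round(x["at"],3),round(x["confidence"],2)) for x in m.look_for('wrist','lever_ball')[:2]],m.current_time())
E
python3 meas.py w4
```

```text
[(array([0.61 , 0.126, 0.091]), 0.59)] 16.775
n [ 0.1358 -0.0321  0.9902] tilt 0.14 rib h 0.0267 disc 0.0041 365
rect ((-0.038967315107584, -0.0013933302834630013), (0.013506462797522545, 0.03587402403354645), 89.3263168334961) ang -0.011757997 -0.007119488 ctr(plane) [ 0.5335 -0.0745  0.1142] [ 0.5322 -0.0742  0.1144] line [ 0.00307766 -0.00029533] 103
```

View pics/w4.png

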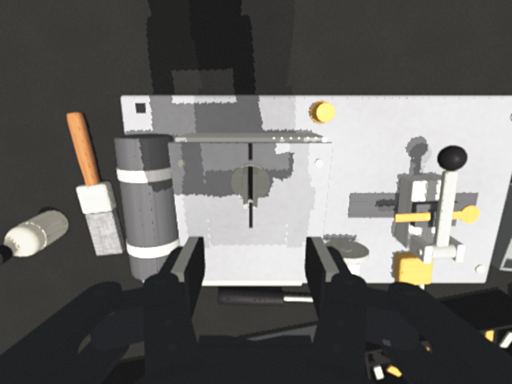

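The slot now lies along the engraved line at px (250,150)–(250,225), within about 0.01 rad, and the lever is still shut. I'll regrasp and press the cover along its arc.

```bash
python3 - <<'E'
from fg import *
C=np.array([.5336,-.0746,.1141]); H=C-.006*n+.13*ex; print('H',H)
m.move_l(C+.06*n,tool(0),.25); m.move_l(C+.006*n,None,.12); m.set_gripper(0.0,60)
print('grip',m.current_grip_width(),m.current_time())
y=np.array([-np.sin(LY),np.cos(LY),0])
def pose(t):
    e=np.array([np.cos(t)*mx[0],np.cos(t)*mx[1],-np.sin(t)]); nn=np.cross(e,y); 
    return H-.13*e+.012*nn, tool(0,nn,e,y)
for t in (.09,.045,.015,0.,-.01,-.02,-.03,-.04):
    p,R=pose(t); 
    if t<0: R=pose(0)[1]
    m.move_l(p,R,.05); f=np.array(m.current_force()); e=np.array(m.current_ee_pos())
    print(t,np.round(f,1),np.round(e-p,4),'top z',round(e[2]-.006,4),m.current_grip_width())
    if f[2]>22: break
m.dwell(.5); print(m.current_force(),m.current_time())
E
```

```text
H [ 0.6579745  -0.10438041  0.09001452]
grip 0.1476127586724802 18.3417
0.09 [1.1 4.  3.8] [0.0004 0.0002 0.0006] top z 0.1082 0.14720128101876426
0.045 [1.4 5.8 6.2] [0.0004 0.0002 0.0005] top z 0.1024 0.1441401031112957
0.015 [-1.1  5.9  6.2] [0.0004 0.0002 0.0006] top z 0.0985 0.15162571101242103
0.0 [0.2 6.1 8.2] [0.0004 0.0002 0.0007] top z 0.0967 0.14931807831992572
-0.01 [-5.1  7.  18.7] [0.0005 0.0002 0.0016] top z 0.0963 0.14910835810094303
-0.02 [-9.1  8.1 31.4] [0.0006 0.0001 0.0025] top z 0.0959 0.14957224927097582
[-9.32104293  7.11247081 30.95864862] 20.3917
```

```bash
python3 - <<'E'
from fg import *
p=np.array(m.current_ee_pos()); m.move_l(p+[0,0,-.0016],None,.02) # command relative to actual, lighter press
m.dwell(.3); print(m.current_force(),m.current_ee_pos())
save('wrist','w5.png'); save('scene','s5.png'); W,im=cloud('w5'); P=W.reshape(-1,3)
d=(P[:,:2]-[.5336,-.0746])@np.array([[np.cos(YAW),-np.sin(YAW)],[np.sin(YAW),np.cos(YAW)]])
s=(d[:,0]>-.038)&(d[:,0]<.12)&(abs(d[:,1])<.075)&(P[:,2]>.085)&(P[:,2]<.108)
A=P[s];D=d[s]
k=np.linalg.lstsq(np.c_[D,np.ones(len(D))],A[:,2],rcond=None)[0]; print('plane slope/z',k,len(A),D.min(0),D.max(0))
i=cv2.imread('pics/w5.png'); j=cv2.imread('pics/s5.png')[140:270,130:350]; cv2.imwrite('pics/c5.png',np.vstack([i[:300],cv2.resize(j,(512,300))]))
E
```

```text
[-9.698216    5.17691268 25.20416948] [ 0.53198727 -0.07387519  0.10214359]
plane slope/z [2.76632793e-03 8.96846580e-05 9.57824303e-02] 26291 [-0.0379966 -0.0749985] [0.06263095 0.07499979]
```

View pics/c5.png

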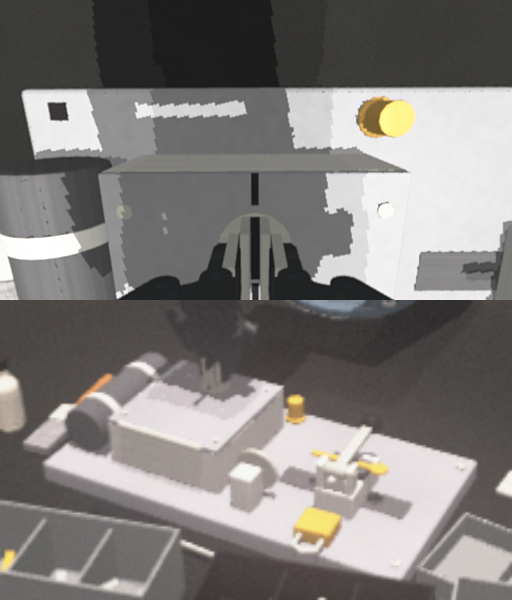

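The cover is flush: its slope is 0.003 and its top sits at z = 0.0958, where 0.096 is expected. In the wrist view the slot meets the line at (255,190), and in the scene view the lever is still shut. The hold force is 25 N, so I'm handing in.

```bash
python3 -c "
from h import *
print(m.current_time(),m.current_force(),m.sign_off())"
```

```text
the job is handed in; nothing more can be done
21.0417 [-9.76624527  5.37190496 25.31569319] None
```

I handed the job in at 21.0 s of the 48 s allowed: the lever is fully shut, the slot is in line with the engraved line to about 0.01 rad, and the arm is holding the cover flush with about 25 N.

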